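# Right the tipped bottle and hold the lamp shutter half open

### The arm

A 6-joint arm with a two-finger parallel gripper is mounted at the origin on a cart in front of the work surface, level with it; the furniture and walls round the work are solid. World frame = base frame: x ahead of the robot, y to its left, z up, the work surface at z = 0. Lengths are in mm, angles in rad, forces in N, time in s.
With the tool pointing down it reaches from about 350 to 775 mm from the base axis. Payload 7.3 kg.
Tool frame: the origin (TCP) lies at the very end of the fingers, on their centre line; the grasp point (between the pads) lies 19 mm behind it; z points along the fingers, y is the line along which they close (so a half turn about z gives the same grasp; the last joint's range is limited). The gripper opens to 92 mm and grips with 3 to 60 N. Pads are 19 mm wide; open, the fingers measure 130 mm over their backs; the gripper's body (75 mm by 190 mm) begins 47 mm behind the grasp point.
Start: joints at [-1.369, 0.342, 1.524, -0, 1.275, -0.146], TCP at [178.959, -493.577, 226.741] pointing down, gripper open.
Joint ranges: [-2.53, 2.53], [-0.77, 2.02], [0.04, 2.7], [-1, 4.14], [0.28, 2.66], [-3.11, 3.11]. Speed limits (rad/s): [2.57, 2.57, 3.14, 3.14, 3.14, 3.14].

### API

Orientations are given as [roll, pitch, yaw] about the fixed x, y, z axes, in that order (R = Rz(yaw) Ry(pitch) Rx(roll)).
In Python, from plant import bot gives the robot as it stands.
- The arm moves only by the tool jog_arm, never from a script. Its argument "targets" is a list of rows, each an object with "xyz": the shift along the tool's x, y, z as a fraction of full scale, a list of three; "spin": the turn about the tool's z as a fraction of full scale. In form: [{"xyz": [x, y, z], "spin": spin}, ...]. A call has exactly 10 rows; each row shifts and turns the commanded pose from where the row before left it, along the tool's axes as they then stand; what a row does not reach is not made up. Full scale, the value 1, is 80 mm for a shift and 0.1 rad for a turn. A row lasts 1/8 s, in which the tool goes at most 62.5 mm and 10.7 degrees, less where a joint would pass 70% of its speed; a pose out of reach is approached as far as the arm can. A call with a number of a shift or a turn outside -1 to 1 is refused whole. A call with a gripper value outside its range is refused whole. "gripper" is the opening in per cent of the stroke, from 0 (shut) to 100 (fully open), set as the call begins (left out, the last holds). The fingers move at their own pace and stop on an object; the grip force is fixed at half the most. Time passes only in rows, so rows that do not move let the fingers close, or fill a call up. It gives the time, the measured TCP pose, the force, the opening and the grip force at its end, in the units of the state.
- bot.get_obs(): the state, without advancing time (a new reading comes with each control period).
- bot.capture(name): name is "side" or "top"; returns the picture (480x640x3 uint8, blue, green, red); there is no depth.
- bot.get_calibration(name): a dict with "vfov" (degrees; the focal length in pixels is half the picture's height over the tangent of half this angle, whatever the lens; pixels are square), "cx", "cy" (the principal point, pixels), "k1" (the pictures are not rectified: a ray, as slopes to the right and down, at radius r is drawn at 1 + k1 r^2 times it, then the intrinsics apply), "eye" and "rotation" of the camera in the world. Camera axes: x right, y down, z forward; pixel columns grow to the right and rows downward; lengths in mm; the calibration is good to about 2 mm. A picture is of the moment at which its call begins. get_calibration takes no time and is no camera call.
- bot.close_job(): hands the job in; it is judged then, once.
The state is a dict: "time": time; "joint_positions": joint angles; "dq": joint speeds; "tau": joint torques, N m; "tool_pos": TCP position; "tcp_rot": TCP orientation; "contact_force": force on the tool from outside, world axes, zero at the start; "moment": the same for the moment, N m; "grip_width": finger opening in mm; "finger_force": force on a finger pad.
Only numpy, scipy, OpenCV 4.12 (cv2) and the standard library are available. Lean on these libraries where they do the work, as an engineer would, in place of code of your own. Each camera call takes 0.05 s, during which the arm holds its last target. There are 200 camera calls.

### The job

The purple bottle on the inspection bench has tipped over: stand it upright on its lane in front of the lamp window, between the two small amber bottles, and let go of it while the shutter is still closed. Then slide the sprung shutter, which has an orange knob, until its little orange pointer is at the red half-open mark, without running well past it, and finish while holding it there: do not let go, as the spring pulls it shut. Leave the amber bottles and the mug where they stand.

Things in the scene. Friction and masses are not known exactly. Their poses are not given: they have to be found in the camera images.
- bench: Fixed inspection bench, 215 x 360 mm: grey base plate 8 mm thick, bottle lane along y (centred at x = -75 mm), and behind it a white light box, 70 x 340 mm, 108 mm high, its front at x = 30 mm. Origin at the centre of its underside, z up, +y the way the shutter opens, +x from lane to light box. Its yellow lamp window, 80 mm wide, is centred at y = 0, behind the shutter.
- bay (a point): Middle of the lane, in front of the window, level with the ridge tops. The lane is a rail 24 mm wide, 212 mm long between flat end pads 40 mm wide, with free space on both sides down to the base plate; bottles stand on the two ridges along its edges (3 mm wide, 18 mm apart), tops 40 mm above the table. The bottle may stand on the lane within 75 mm of here.
- purple_bottle: Purple bottle with white cap, at the start lying along the lane on its two ridges, cap towards the bench's +y. Round body 32 mm in diameter and 63 mm long, then the cap, 18 mm in diameter, to 75 mm overall; about 50 g. Origin at the centre of its underside, own z from underside to cap. Lying, its axis is 13 mm above the ridge tops.
- amber_left: Amber bottle with black cap, body 28 mm in diameter and 52 mm high, 62 mm overall, standing upright on the flat pad at the +y end of the lane, 132 to 150 mm from the bay. Origin at the centre of its underside. To be left alone.
- amber_right: The same kind of amber bottle, standing upright on the pad at the -y end of the lane. To be left alone.
- grey_mug: Grey mug, 72 mm across and 89 mm high, with a handle, on the table to the right of the bench. Origin at the centre of its underside. To be left alone.
- shutter_knob (a point): Orange square knob with two black bands, 18 x 18 mm and 42 mm high, upright on top of the black shutter; free on all sides. This point is the centre of its underside, 114 mm above the table; its axes are those of the bench. At bench x = 24 mm, and y = shutter value.
- shutter (a joint): Travel of the shutter along the bench's +y, in m: 0 shut, 0.040 half open (pointer at the long red line on the box top), 0.080 fully open. A spring pulls it shut: 4.5 N when shut, rising 1.5 N per 10 mm, so about 10.5 N at half.

How it is judged (in metres and radians):
On the way:
1. the purple bottle stands upright on the lane in front of the window, let go, with the shutter still closed (angle between purple_bottle's own z axis and vertical below 0.12 rad and z of purple_bottle in the frame of bench between 0.036 and 0.045 m and x of purple_bottle in the frame of bench between -0.087 and -0.063 m and y of purple_bottle in the frame of bench between -0.075 and 0.075 m and linear speed of purple_bottle below 0.03 m/s and contact force between purple_bottle and the arm below 0.2 N and contact force between purple_bottle and the fingers below 0.2 N and value of joint shutter below 0.006 m), for 0.2 s.
At the end, for the whole second after the job is handed in: Purple bottle released, still, upright (0.12 rad) on the lane, within 12 mm of its centre line and 75 mm of the bay along it; amber bottles upright on the lane; shutter held still at 40 mm (within 6 mm) by fingers bearing on it with over 3 N (angle between each of purple_bottle, amber_left, amber_right's own z axis and vertical below 0.12 rad and z of purple_bottle in the frame of bench between 0.036 and 0.045 m and x of purple_bottle in the frame of bench between -0.087 and -0.063 m and y of purple_bottle in the frame of bench between -0.075 and 0.075 m and linear speed of purple_bottle below 0.03 m/s and contact force between purple_bottle and the arm below 0.2 N and contact force between purple_bottle and the fingers below 0.2 N and z of amber_left in the frame of bench between 0.036 and 0.045 m and x of amber_left in the frame of bench between -0.087 and -0.063 m and z of amber_right in the frame of bench between 0.036 and 0.045 m and x of amber_right in the frame of bench between -0.087 and -0.063 m and value of joint shutter between 0.034 and 0.046 m and velocity of joint shutter between -0.01 and 0.01 m/s and contact force between the fingers and shutter above 3 N and contact force between purple_bottle and shutter below 0.2 N); the arm keeps its last pose, push and grip.
It fails at once if the shutter is run past half open by more than 15 mm (value of joint shutter above 0.055 m).
It fails at once if the shutter is opened while the purple bottle is not upright (value of joint shutter above 0.012 m and angle between purple_bottle's own z axis and vertical above 0.3 rad).
It fails at once if an amber bottle is shifted by more than 15 mm or tipped (distance of any of amber_left, amber_right from where it was at the start of the episode above 0.015 m or angle between any of amber_left, amber_right's own z axis and vertical above 0.4 rad).
It fails at once if the mug is shifted by more than 20 mm (distance of grey_mug from where it was at the start of the episode above 0.02 m).
It also fails if it takes over 54 s, if anything falls off the work surface, if the arm or the gripper's body presses on something with over 40 N, if the wrist force passes 120 N, or if a joint passes its speed limit or range.

## Working session

There is one attempt and no reset: what is moved stays moved. The work goes in short steps, Python scripts to look and compute and a tool call to move; the robot and the scene stay as the last step left them, time stands still between calls to the robot, and variables do not carry over. Pictures are saved under pics/ and viewed, at most 10 in all, crops included, and the job is handed in when it is done.

Besides the shell and the picture viewer there is one more tool, called after "Call:" in YAML: its name, and indented under it one key for each argument. jog_arm: Moves the arm, as the interface text tells. Shift numbers are shares of 80 mm and turn numbers shares of 0.1 rad, none past 1 either way. Its arguments: {"type":"object","properties":{"targets":{"type":"array","items":{"type":"object","properties":{"xyz":{"type":"array","items":{"type":"number"}},"spin":{"type":"number"}}}},"gripper":{"type":"number"}},"required":["targets"]}

```bash
ls; mkdir -p pics
python3 - <<'E'
from plant import bot
import cv2
for n in("side","top"):
    cv2.imwrite(f"pics/{n}0.png",bot.capture(n)); print(bot.get_calibration(n))
print(bot.get_obs())
E
```

```text
pics
{'vfov': 42.683446287070836, 'cx': 311.6949962843863, 'cy': 239.19339720698898, 'k1': -0.04363093112446782, 'eye': array([  349.10454543, -1006.49036285,   530.6784309 ]), 'rotation': array([-1.9780688 ,  0.01671372, -0.1759478 ])}
{'vfov': 44.24388751715393, 'cx': 319.8773413615665, 'cy': 234.95948424784507, 'k1': -0.11476889747139409, 'eye': array([ 477.54574548,   31.57949403, 1417.91053437]), 'rotation': array([-3.09307345, -0.01950088, -1.54762488])}
{'time': 0.1, 'joint_positions': array([-1.36900851e+00,  3.42631830e-01,  1.52492220e+00, -2.33343636e-05,
        1.27539296e+00, -1.46006836e-01]), 'dq': array([ 0.00156443, -0.00379373, -0.00432809, -0.00029963, -0.00146361,
       -0.00072272]), 'tau': array([ 1.88272432e-03, -4.32003844e+01, -2.44696462e+01,  7.18712993e-02,
        5.26020722e-02, -5.24283030e-05]), 'tool_pos': array([ 178.87063601, -493.20343513,  226.12522202]), 'tcp_rot': array([-3.14024948e+00, -1.74963465e-04,  3.47801344e-01]), 'contact_force': array([ 0.33588956,  0.05079792, -0.08150265]), 'moment': array([-0.00041869, -0.00098339, -0.01662609]), 'finger_force': 0.0, 'grip_width': 91.81642250535612}
```

View pics/top0.png

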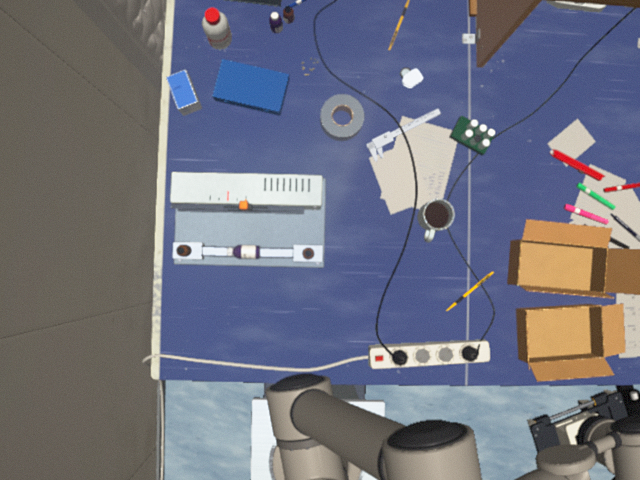

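View pics/side0.png

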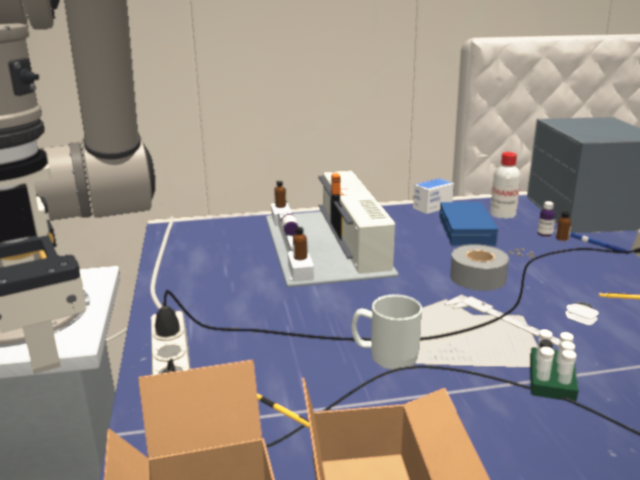

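The top view shows the bench at px (170–325, 172–267), with the knob at (243, 205), the purple bottle at (247, 252) with its cap to the left, the ambers at (185, 251) and (308, 253), and the mug at (437, 215). The side view confirms the bottle is lying down, with the mug well clear of it.

```bash
cat > h.py <<'E'
import numpy as np, cv2
from plant import bot
from scipy.spatial.transform import Rotation as Ro
def cam(n):
    c=bot.get_calibration(n); f=240/np.tan(np.radians(c['vfov']/2))
    return c,f,Ro.from_euler('xyz',c['rotation']).as_matrix()
def ray(n,u,v):
    c,f,R=cam(n); d=np.array([(u-c['cx'])/f,(v-c['cy'])/f]); s=d.copy()
    for _ in range(20): s=d/(1+c['k1']*(s@s))
    return np.array(c['eye']),R@np.r_[s,1]
def plane(n,u,v,z):
    e,d=ray(n,u,v); return e+d*(z-e[2])/d[2]
def proj(n,p):
    c,f,R=cam(n); q=R.T@(np.array(p)-c['eye']); s=q[:2]/q[2]; s=s*(1+c['k1']*(s@s)); return s*f+[c['cx'],c['cy']]
E
python3 - <<'E'
from h import *
im=cv2.imread('pics/top0.png')
cv2.imwrite('pics/crop0.png',cv2.resize(im[162:282,160:340],None,fx=4.4,fy=4.4,interpolation=cv2.INTER_CUBIC))
hsv=cv2.cvtColor(im,cv2.COLOR_BGR2HSV)
def blobs(m,lab,z,x0=160,x1=340,y0=160,y1=285,n='top',mina=12):
    k=np.zeros_like(m);k[y0:y1,x0:x1]=m[y0:y1,x0:x1]
    N,_,st,c=cv2.connectedComponentsWithStats(k)
    for i in range(1,N):
        if st[i,4]>mina:print(lab,st[i],c[i].round(1),plane(n,*c[i],z).round(1))
blobs(cv2.inRange(hsv,(5,150,150),(18,255,255)),'knob',156)
w=cv2.inRange(hsv,(0,0,165),(180,50,255))
cs,_=cv2.findContours(w[160:212,160:340].copy(),0,2); b=max(cs,key=cv2.contourArea)+[160,160]
r=cv2.minAreaRect(b);print(r)
for p in cv2.boxPoints(r):print('box',p,plane('top',*p,108).round(1))
blobs(cv2.inRange(hsv,(120,40,20),(165,255,120)),'purple',55,y0=235)
blobs(cv2.inRange(hsv,(0,0,0),(180,255,60)),'dark',90,y0=235)
blobs(w,'white',40,y0=235)
blobs(cv2.inRange(hsv,(5,150,150),(18,255,255)),'sideknob',130,n='side')
s=cv2.cvtColor(cv2.imread('pics/side0.png'),cv2.COLOR_BGR2HSV)
blobs(cv2.inRange(s,(5,150,150),(18,255,255)),'sknob',135,250,400,150,260,'side')
E
```

```text
knob [239 201   9   8  60] [243.2 204.8] [600.1 174.3 156. ]
((247.22293090820312, 191.13626098632812), (154.4562225341797, 37.01332092285156), 1.3639274835586548)
box [169.5762  207.79944] [594.3 344.5 108. ]
box [170.45721 170.7966 ] [677.7 345.9 108. ]
box [324.86966 174.47308] [ 6.774e+02 -5.000e-01  1.080e+02]
box [323.98865 211.47592] [ 5.943e+02 -4.000e-01  1.080e+02]
purple [233 245   8  13  69] [237.  251.3] [501.9 196.9  55. ]
purple [256 246   3  12  28] [257.3 252.1] [501.3 150.   55. ]
white [160 235   4  50 133] [160.9 256.9] [484.6 377.2  40. ]
white [ 172  235  152   32 3926] [250.5 249.2] [507.9 167.4  40. ]
sideknob [239 201   9   8  60] [243.2 204.8] [406.5  99.6 130. ]
sknob [332 174   8   4  26] [335.3 175.6] [612.5 225.1 135. ]
sknob [332 183   8  11  74] [335.9 187.5] [597.  146.8 135. ]
```

View pics/crop0.png

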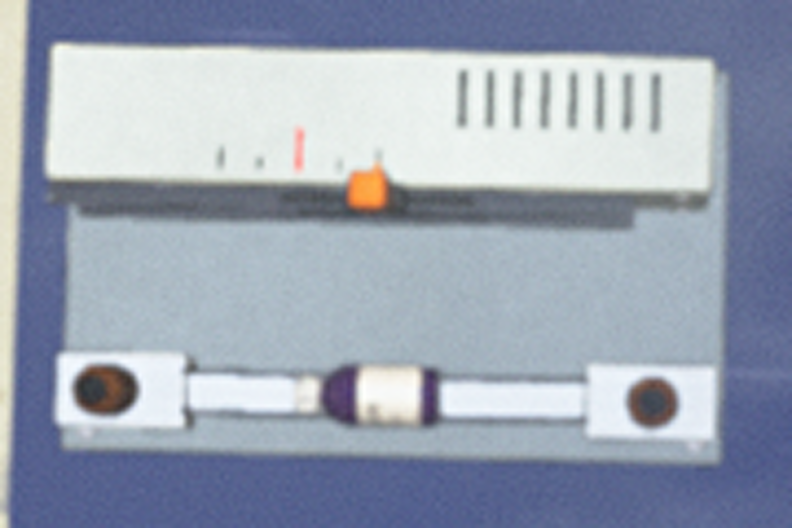

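The crop (×4.4) shows the box top corners at about (50,43), (716,58), (710,193) and (45,180). The bottle runs from its cap end at x≈296 to its base at x≈438, y≈394. The rail end pads start at x≈188 and 586, and the knob is centred at (368,188).

Run:
```python
from h import *
P=lambda x,y,z:plane('top',x/4.4+160-.4,y/4.4+162-.4,z)
c=[P(50,43,108),P(716,58,108),P(710,193,108),P(45,180,108)]
for q in c:print(q.round(1))
yaw=np.mean([np.arctan2(-(b-a)[0],(b-a)[1]) for a,b in((c[1],c[0]),(c[2],c[3]))]);print('yaw',yaw)
R=Ro.from_euler('z',yaw).as_matrix()
o=np.mean(c,0)-R@[65,0,0];o[2]=0;print('bench o from box',o)
k=P(368,188,156);print('knob',k,'bench o from knob',k-R@[24,0,0])
rail=[P(188,391,40),P(586,400,40)];print('rail ends',[ (R.T@(r-o)).round(1) for r in rail])
for n,p in(('cap',P(296,391,62)),('base',P(438,396,53)),('body0',P(322,393,53))):print(n,p.round(1),(R.T@(p-o)).round(1))
print('amb',[(R.T@(P(*q,102)-o)).round(1) for q in((92,388),(654,402))])
# side: cross-view of knob
A=ray('side',335.8,185);
n='side'
for q in([24,0,135],):print('proj',proj('side',R@q+o),'red 335.8,~185')
print(proj('side',R@[-75,-132-9,102]+o),'amber right cap (300,231)')
```

```text
[676.4 344.7 108. ]
[676.5   5.2 108. ]
[607.6   6.6 108. ]
[606.2 344.4 108. ]
yaw 0.002212575790494239
bench o from box [576.67494583 175.06723399   0.        ]
knob [601.1898236  174.30550402 156.        ] bench o from knob [577.18988235 174.25240225 156.        ]
rail ends [array([-74.2, 105.1,  40. ]), array([ -74.3, -106.4,   40. ])]
cap [503.2 219.4  62. ] [-73.4  44.5  62. ]
base [502.6 145.9  53. ] [-74.2 -29.   53. ]
body0 [502.7 206.9  53. ] [-73.9  32.   53. ]
amb [array([-75., 143., 102.]), array([ -75.7, -142.5,  102. ])]
proj [334.73023324 183.0773586 ] red 335.8,~185
[298.48063333 227.12690853] amber right cap (300,231)
```

```bash
cat > plan.py <<'E'
import numpy as np,json
from plant import bot
def plan(goals,start=None):
    """goals: (x,y,z,yaw,rows)"""
    o=bot.get_obs(); p=np.array(o['tool_pos'],float); y=o['tcp_rot'][2]
    if start is not None: p=np.array(start[:3],float); y=start[3]
    rows=[]
    for g in goals:
        q0,y0=p.copy(),y
        for i in range(1,g[4]+1):
            t=q0+(np.array(g[:3])-q0)*i/g[4]; ty=y0+(g[3]-y0)*i/g[4]
            d=t-p; a=np.array([d[0]*np.cos(y)+d[1]*np.sin(y),d[0]*np.sin(y)-d[1]*np.cos(y),-d[2]])
            v=(a/80).round(3); s=round(-(ty-y)/.1,3)
            a=v*80; p=p+[a[0]*np.cos(y)+a[1]*np.sin(y),a[0]*np.sin(y)-a[1]*np.cos(y),-a[2]]; y-=s*.1
            rows.append({"xyz":[float(k)+0. for k in v],"spin":s})
    for i in range(0,len(rows),10): print(json.dumps(rows[i:i+10]))
    print(len(rows),p.round(1),round(y,3))
E
python3 - <<'E'
from plan import *
plan([(502,182.5,200,0,14),(502,182.5,110,0,2),(502,182.5,46,0,4)],start=(178.96,-493.58,226.74,.348))
E
```

```text
[{"xyz": [0.477, -0.469, 0.024], "spin": 0.249}, {"xyz": [0.465, -0.481, 0.024], "spin": 0.248}, {"xyz": [0.453, -0.492, 0.024], "spin": 0.249}, {"xyz": [0.441, -0.504, 0.024], "spin": 0.248}, {"xyz": [0.428, -0.514, 0.023], "spin": 0.249}, {"xyz": [0.415, -0.524, 0.024], "spin": 0.248}, {"xyz": [0.402, -0.535, 0.024], "spin": 0.249}, {"xyz": [0.389, -0.545, 0.024], "spin": 0.249}, {"xyz": [0.375, -0.554, 0.024], "spin": 0.248}, {"xyz": [0.361, -0.563, 0.024], "spin": 0.249}]
[{"xyz": [0.347, -0.572, 0.024], "spin": 0.248}, {"xyz": [0.332, -0.58, 0.024], "spin": 0.249}, {"xyz": [0.318, -0.589, 0.023], "spin": 0.248}, {"xyz": [0.304, -0.596, 0.024], "spin": 0.249}, {"xyz": [0.0, 0.0, 0.563], "spin": -0.0}, {"xyz": [0.0, 0.0, 0.562], "spin": -0.0}, {"xyz": [0.0, 0.0, 0.2], "spin": -0.0}, {"xyz": [0.0, 0.0, 0.2], "spin": -0.0}, {"xyz": [0.0, 0.0, 0.2], "spin": -0.0}, {"xyz": [0.0, 0.0, 0.2], "spin": -0.0}]
20 [502.  182.5  46. ] -0.0
```

Call:
jog_arm:
  targets:
    - {"xyz":[0.477,-0.469,0.024],"spin":0.249}
    - {"xyz":[0.465,-0.481,0.024],"spin":0.248}
    - {"xyz":[0.453,-0.492,0.024],"spin":0.249}
    - {"xyz":[0.441,-0.504,0.024],"spin":0.248}
    - {"xyz":[0.428,-0.514,0.023],"spin":0.249}
    - {"xyz":[0.415,-0.524,0.024],"spin":0.248}
    - {"xyz":[0.402,-0.535,0.024],"spin":0.249}
    - {"xyz":[0.389,-0.545,0.024],"spin":0.249}
    - {"xyz":[0.375,-0.554,0.024],"spin":0.248}
    - {"xyz":[0.361,-0.563,0.024],"spin":0.249}
  gripper: 100

```text
time: 1.35
tool_pos: [410.2, -9.0, 207.5]
tcp_rot: [3.141, -0.0, 0.098]
contact_force: [0.1, -0.8, 0.2]
grip_width: 91.7
finger_force: 0.0
```

Call:
jog_arm:
  targets:
    - {"xyz":[0.347,-0.572,0.024],"spin":0.248}
    - {"xyz":[0.332,-0.58,0.024],"spin":0.249}
    - {"xyz":[0.318,-0.589,0.023],"spin":0.248}
    - {"xyz":[0.304,-0.596,0.024],"spin":0.249}
    - {"xyz":[0,0,0],"spin":0}
    - {"xyz":[0,0,0.563],"spin":0}
    - {"xyz":[0,0,0.362],"spin":0}
    - {"xyz":[0,0,0],"spin":0}
    - {"xyz":[0,0,0],"spin":0}
    - {"xyz":[0,0,0],"spin":0}

```text
time: 2.6
tool_pos: [503.0, 182.3, 127.5]
tcp_rot: [-3.141, -0.003, -0.0]
contact_force: [-0.9, 0.2, 0.3]
grip_width: 91.5
finger_force: 0.0
```

Run:
```python
from h import *
im=bot.capture('side'); cv2.imwrite('pics/s1.png',cv2.resize(im[120:300,200:440],None,fx=3.2,fy=3.2)); print(bot.get_obs()['tool_pos'])
```

```text
[502.90849875 182.41244147 127.34558949]
```

View pics/s1.png

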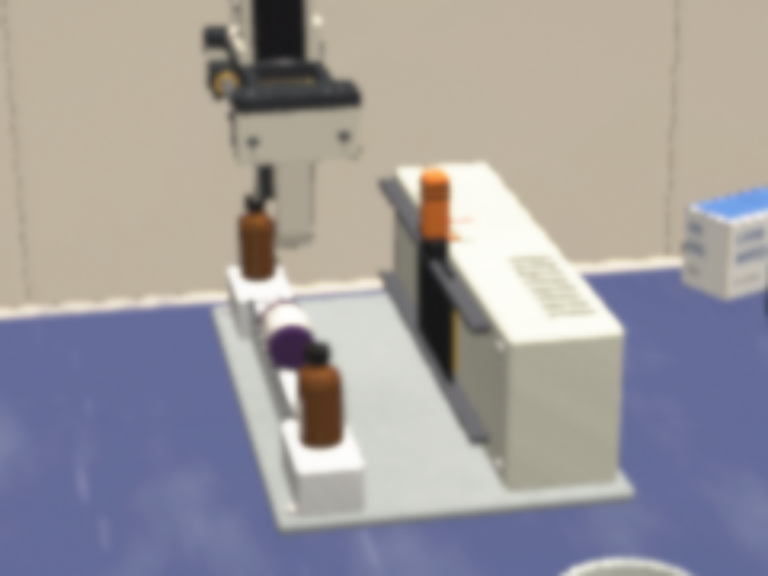

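The side view shows the gripper over the bottle with the fingers in line with the lane, and the palm clear of the knob and ambers. Next I descend around the bottle's ends.

Call:
jog_arm:
  targets:
    - {"xyz":[0,0,0.3],"spin":0}
    - {"xyz":[0,0,0.3],"spin":0}
    - {"xyz":[0,0,0.2],"spin":0}
    - {"xyz":[0,0,0.15],"spin":0}
    - {"xyz":[0,0,0.05],"spin":0}
    - {"xyz":[0,0,0],"spin":0}
    - {"xyz":[0,0,0],"spin":0}
    - {"xyz":[0,0,0],"spin":0}
    - {"xyz":[0,0,0],"spin":0}
    - {"xyz":[0,0,0],"spin":0}

```text
time: 3.9
tool_pos: [502.2, 182.4, 46.1]
tcp_rot: [3.142, -0.0, -0.0]
contact_force: [0.3, 0.5, -0.4]
grip_width: 92.2
finger_force: 0.0
```

Call:
jog_arm:
  targets:
    - {"xyz":[0,0,0],"spin":0}
    - {"xyz":[0,0,0],"spin":0}
    - {"xyz":[0,0,0],"spin":0}
    - {"xyz":[0,0,0],"spin":0}
    - {"xyz":[0,-0.1,0],"spin":0}
    - {"xyz":[0,-0.1,0],"spin":0}
    - {"xyz":[0,-0.1,0],"spin":0}
    - {"xyz":[0,-0.1,0],"spin":0}
    - {"xyz":[0,-0.1,0],"spin":0}
    - {"xyz":[0,0,0],"spin":0}
  gripper: 60

```text
time: 5.15
tool_pos: [502.1, 223.2, 45.9]
tcp_rot: [-3.141, -0.0, 0.001]
contact_force: [0.3, 0.2, 0.4]
grip_width: 74.5
finger_force: 30.0
```

Run:
```python
from plan import *
s=(502,222.5,46)
plan([(*s,0,3),(502,222.5,110,0,2),(502,230.5,110,1.571,16),(502,230.5,65,1.571,3),(502,230.5,49,1.571,4),(502,230.5,49,1.571,2)],start=(*s,0))
```

```text
[{"xyz": [0.0, 0.0, 0.0], "spin": -0.0}, {"xyz": [0.0, 0.0, 0.0], "spin": -0.0}, {"xyz": [0.0, 0.0, 0.0], "spin": -0.0}, {"xyz": [0.0, 0.0, -0.4], "spin": -0.0}, {"xyz": [0.0, 0.0, -0.4], "spin": -0.0}, {"xyz": [0.0, -0.006, 0.0], "spin": -0.982}, {"xyz": [0.001, -0.006, 0.0], "spin": -0.982}, {"xyz": [0.001, -0.007, 0.0], "spin": -0.982}, {"xyz": [0.002, -0.006, 0.0], "spin": -0.981}, {"xyz": [0.002, -0.005, 0.0], "spin": -0.982}]
[{"xyz": [0.003, -0.006, 0.0], "spin": -0.982}, {"xyz": [0.003, -0.005, 0.0], "spin": -0.982}, {"xyz": [0.004, -0.005, 0.0], "spin": -0.982}, {"xyz": [0.005, -0.004, 0.0], "spin": -0.982}, {"xyz": [0.005, -0.004, 0.0], "spin": -0.982}, {"xyz": [0.005, -0.004, 0.0], "spin": -0.982}, {"xyz": [0.005, -0.003, 0.0], "spin": -0.981}, {"xyz": [0.006, -0.002, 0.0], "spin": -0.982}, {"xyz": [0.006, -0.002, 0.0], "spin": -0.982}, {"xyz": [0.006, -0.001, 0.0], "spin": -0.982}]
[{"xyz": [0.007, -0.001, 0.0], "spin": -0.982}, {"xyz": [0.0, 0.0, 0.188], "spin": 0.0}, {"xyz": [0.0, 0.0, 0.187], "spin": 0.0}, {"xyz": [-0.001, 0.0, 0.188], "spin": 0.0}, {"xyz": [0.0, 0.0, 0.05], "spin": 0.0}, {"xyz": [0.0, 0.0, 0.05], "spin": 0.0}, {"xyz": [0.0, 0.0, 0.05], "spin": 0.0}, {"xyz": [0.0, 0.0, 0.05], "spin": 0.0}, {"xyz": [0.0, 0.0, 0.0], "spin": 0.0}, {"xyz": [0.0, 0.0, 0.0], "spin": 0.0}]
30 [502.  230.5  49. ] 1.571
```

Call:
jog_arm:
  targets:
    - {"xyz":[0,0,0],"spin":0}
    - {"xyz":[0,0,0],"spin":0}
    - {"xyz":[0,0,0],"spin":0}
    - {"xyz":[0,0,-0.4],"spin":0}
    - {"xyz":[0,0,-0.4],"spin":0}
    - {"xyz":[0,0,0],"spin":-1}
    - {"xyz":[0,0,0],"spin":-1}
    - {"xyz":[0,0,0],"spin":-1}
    - {"xyz":[0,0,0],"spin":-1}
    - {"xyz":[0,0,0],"spin":-1}
  gripper: 100

```text
time: 6.4
tool_pos: [502.2, 222.2, 110.0]
tcp_rot: [3.141, 0.0, 0.503]
contact_force: [-0.1, 0.3, 0.5]
grip_width: 91.8
finger_force: 0.0
```

Call:
jog_arm:
  targets:
    - {"xyz":[0,0,0],"spin":-1}
    - {"xyz":[0,0,0],"spin":-1}
    - {"xyz":[0,0,0],"spin":-1}
    - {"xyz":[0,0,0],"spin":-1}
    - {"xyz":[0,0,0],"spin":-1}
    - {"xyz":[0,0,0],"spin":-1}
    - {"xyz":[0,0,0],"spin":-1}
    - {"xyz":[0,0,0],"spin":-1}
    - {"xyz":[0,0,0],"spin":-1}
    - {"xyz":[0,0,0],"spin":-1}

```text
time: 7.65
tool_pos: [502.2, 222.2, 110.0]
tcp_rot: [3.142, 0.0, 1.503]
contact_force: [0.3, -0.2, 0.1]
grip_width: 91.5
finger_force: 0.0
```

Call:
jog_arm:
  targets:
    - {"xyz":[0,0,0],"spin":-0.71}
    - {"xyz":[0.1,0,0.2],"spin":0}
    - {"xyz":[0,0,0.2],"spin":0}
    - {"xyz":[0,0,0.15],"spin":0}
    - {"xyz":[0,0,0.1],"spin":0}
    - {"xyz":[0,0,0.06],"spin":0}
    - {"xyz":[0,0,0.05],"spin":0}
    - {"xyz":[0,0,0],"spin":0}
    - {"xyz":[0,0,0],"spin":0}
    - {"xyz":[0,0,0],"spin":0}

```text
time: 8.9
tool_pos: [502.4, 230.5, 49.5]
tcp_rot: [3.141, -0.0, 1.571]
contact_force: [0.4, 1.5, 0.1]
grip_width: 91.6
finger_force: 0.0
```

Run:
```python
from h import *
a=bot.capture('side')[130:310,200:400]; b=bot.capture('top')[160:280,160:330]
a=cv2.resize(a,None,fx=2,fy=2); b=cv2.resize(b,None,fx=2.4,fy=3,interpolation=2)
cv2.imwrite('pics/s2.png',np.hstack([a,b])); o=bot.get_obs();print(o['tool_pos'],o['contact_force'],a.shape,b.shape)
```

```text
[502.28665448 230.42488384  49.38372604] [ 0.63811702 -0.19287668  0.00728589] (360, 400, 3) (360, 408, 3)
```

View pics/s2.png

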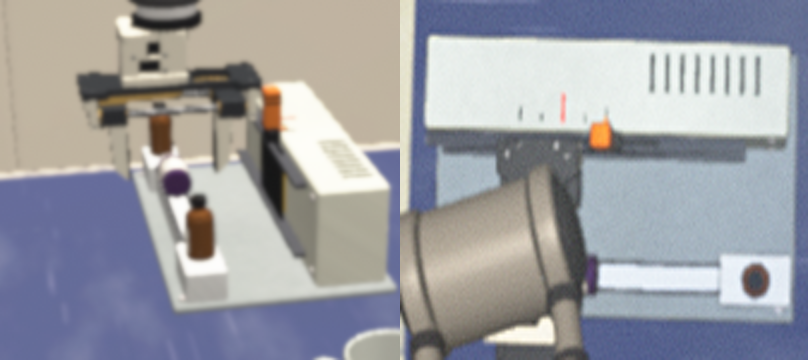

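The fingers straddle the bottle body and the palm is just above the shutter rail, clear of the knob. Next I close and lift.

Call:
jog_arm:
  targets:
    - {"xyz":[0,0,0],"spin":0}
    - {"xyz":[0,0,0],"spin":0}
    - {"xyz":[0,0,0],"spin":0}
    - {"xyz":[0,0,0],"spin":0}
    - {"xyz":[0,0,0],"spin":0}
    - {"xyz":[0,0,-0.2],"spin":0}
    - {"xyz":[0,0,-0.3],"spin":0}
    - {"xyz":[0,0,-0.3],"spin":0}
    - {"xyz":[0,0,-0.3],"spin":0}
    - {"xyz":[0,0,0],"spin":0}
  gripper: 25

```text
time: 10.25
tool_pos: [503.5, 230.8, 139.9]
tcp_rot: [3.137, -0.001, 1.571]
contact_force: [-0.2, -0.6, -0.8]
grip_width: 23.2
finger_force: 0.0
```

Run:
```python
from h import *
a=bot.capture('side')[100:280,220:380]
cv2.imwrite('pics/s3.png',cv2.resize(a,None,fx=3,fy=3)); o=bot.get_obs();print(o['tool_pos'],o['contact_force'])
```

```text
[502.62868966 230.54638534 138.3442731 ] [-0.552134   -0.49838403  0.18592451]
```

View pics/s3.png

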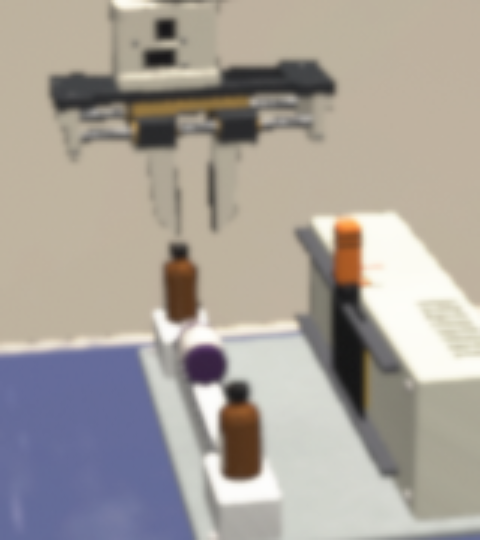

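The grip slipped at the chamfered fingertips. The bottle still lies on the rail, base centre at crop (204,365), i.e. pixel (288, 222), and the ambers are untouched. A deeper side grip on the lane would hit the shutter rail with the palm. So I'll re-take the bottle by its ends, lay it on the free table in front of the bench, and side-grip it deeply there.

Run:
```python
from h import *
print(proj('side',[502,185.5,53]))
e,d=ray('side',288,221.7); print(e+d*(502-e[0])/d[0], plane('side',288,221.7,53))
```

```text
[287.86376457 222.06244375]
[502.         183.05007047  54.77328372] [502.56970811 187.48245096  53.        ]
```

Call:
jog_arm:
  targets:
    - {"xyz":[0,0,0],"spin":1}
    - {"xyz":[0,0,0],"spin":1}
    - {"xyz":[0,0,0],"spin":1}
    - {"xyz":[0,0,0],"spin":1}
    - {"xyz":[0,0,0],"spin":1}
    - {"xyz":[0,0,0],"spin":1}
    - {"xyz":[0,0,0],"spin":1}
    - {"xyz":[0,0,0],"spin":1}
    - {"xyz":[0,0,0],"spin":1}
    - {"xyz":[0,0,0],"spin":1}
  gripper: 100

```text
time: 11.55
tool_pos: [501.5, 230.2, 136.1]
tcp_rot: [-3.141, 0.002, 0.567]
contact_force: [-0.3, 0.3, -1.2]
grip_width: 91.9
finger_force: 0.0
```

Call:
jog_arm:
  targets:
    - {"xyz":[0,0,0],"spin":1}
    - {"xyz":[0,0,0],"spin":1}
    - {"xyz":[0,0,0],"spin":1}
    - {"xyz":[0,0,0],"spin":1}
    - {"xyz":[0,0,0],"spin":1}
    - {"xyz":[0,0,0],"spin":0.71}
    - {"xyz":[0,0.094,0.2],"spin":0}
    - {"xyz":[0,0,0.34],"spin":0}
    - {"xyz":[0,0,0.3],"spin":0}
    - {"xyz":[0,0,0.2],"spin":0}

```text
time: 12.8
tool_pos: [501.1, 222.5, 52.0]
tcp_rot: [3.141, 0.003, -0.0]
contact_force: [0.3, -0.0, 0.5]
grip_width: 92.2
finger_force: 0.0
```

Call:
jog_arm:
  targets:
    - {"xyz":[0,0,0.1],"spin":0}
    - {"xyz":[0,0,0],"spin":0}
    - {"xyz":[0,0,0],"spin":0}
    - {"xyz":[0,0,0],"spin":0}
    - {"xyz":[0,0,0],"spin":0}
    - {"xyz":[0,0,0],"spin":0}
    - {"xyz":[0,0,0],"spin":0}
    - {"xyz":[0,0,-0.2],"spin":0}
    - {"xyz":[0,0,-0.3],"spin":0}
    - {"xyz":[0,0,-0.1],"spin":0}
  gripper: 60

```text
time: 14.05
tool_pos: [503.3, 223.2, 96.2]
tcp_rot: [-3.141, -0.004, -0.0]
contact_force: [-1.0, 0.2, 0.1]
grip_width: 74.4
finger_force: 30.0
```

Call:
jog_arm:
  targets:
    - {"xyz":[-0.325,0.227,0],"spin":0}
    - {"xyz":[-0.325,0.227,0],"spin":0}
    - {"xyz":[-0.325,0.227,0],"spin":0}
    - {"xyz":[-0.325,0.227,0],"spin":0}
    - {"xyz":[0,0,0.2],"spin":0}
    - {"xyz":[0,0,0.3],"spin":0}
    - {"xyz":[0,0,0.25],"spin":0}
    - {"xyz":[0,0,0.15],"spin":0}
    - {"xyz":[0,0,0.1],"spin":0}
    - {"xyz":[0,0,0.05],"spin":0}

```text
time: 15.3
tool_pos: [398.3, 150.3, 9.8]
tcp_rot: [3.142, -0.0, -0.0]
contact_force: [0.3, 0.2, -0.1]
grip_width: 74.6
finger_force: 30.0
```

Call:
jog_arm:
  targets:
    - {"xyz":[0,0,0.01],"spin":0}
    - {"xyz":[0,0,0],"spin":0}
    - {"xyz":[0,0,0],"spin":0}
    - {"xyz":[0,0,0],"spin":0}
    - {"xyz":[0,0,0],"spin":0}
    - {"xyz":[0,0,-0.3],"spin":0}
    - {"xyz":[0,0,-0.3],"spin":0}
    - {"xyz":[0,0,0],"spin":-1}
    - {"xyz":[0,0,0],"spin":-1}
    - {"xyz":[0,0,0],"spin":-1}
  gripper: 100

```text
time: 16.55
tool_pos: [398.1, 150.3, 57.3]
tcp_rot: [3.141, -0.0, 0.303]
contact_force: [-0.2, 0.1, 0.2]
grip_width: 91.7
finger_force: 0.0
```

Run:
```python
from h import *
a=bot.capture('side')[150:330,150:400]; b=bot.capture('top')[200:340,180:330]
cv2.imwrite('pics/s4.png',np.hstack([cv2.resize(a,(500,360)),cv2.resize(b,(300,280)).repeat(1,0) if 0 else cv2.copyMakeBorder(cv2.resize(b,(300,280)),0,80,0,0,0)])); o=bot.get_obs();print(o['tool_pos'],o['contact_force'])
```

```text
[398.12302834 150.25237442  57.21579139] [-0.19304207 -0.12861032  0.50384111]
```

View pics/s4.png

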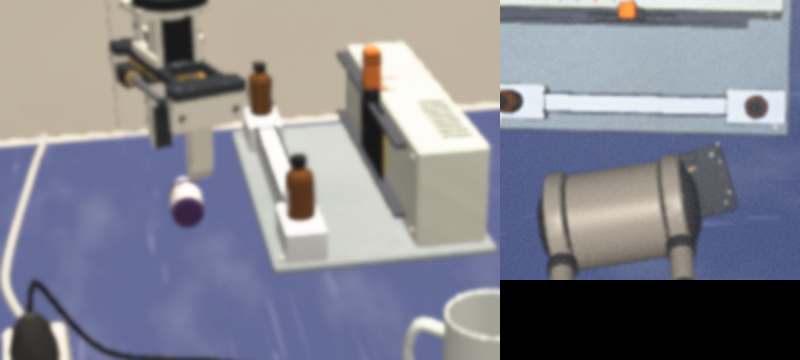

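The bottle lies on the table at crop (187,208), i.e. pixel (243.5, 254) for its base centre. The lane is empty and both ambers are standing. Next I finish the spin and check its position.

Call:
jog_arm:
  targets:
    - {"xyz":[0,0,0],"spin":-1}
    - {"xyz":[0,0,0],"spin":-1}
    - {"xyz":[0,0,0],"spin":-1}
    - {"xyz":[0,0,0],"spin":-1}
    - {"xyz":[0,0,0],"spin":-1}
    - {"xyz":[0,0,0],"spin":-1}
    - {"xyz":[0,0,0],"spin":-1}
    - {"xyz":[0,0,0],"spin":-1}
    - {"xyz":[0,0,0],"spin":-1}
    - {"xyz":[0,0,0],"spin":-1}

```text
time: 17.9
tool_pos: [398.1, 150.3, 57.1]
tcp_rot: [-3.142, 0.0, 1.301]
contact_force: [-0.8, -0.0, 0.8]
grip_width: 91.9
finger_force: 0.0
```

Run:
```python
from h import *
im=bot.capture('side')
hsv=cv2.cvtColor(im,cv2.COLOR_BGR2HSV); m=cv2.inRange(hsv,(125,60,20),(165,255,130)); k=np.zeros_like(m);k[225:300,200:300]=m[225:300,200:300]
N,_,st,c=cv2.connectedComponentsWithStats(k)
for i in range(1,N):
    if st[i,4]>15: print(st[i],c[i],plane('side',*c[i],16))
print(proj('side',[398,113,16]))
```

```text
[237 249  16  14 169] [244.72189349 255.78106509] [403.79899842 115.90333576  16.        ]
[241.92578427 256.63705658]
```

Call:
jog_arm:
  targets:
    - {"xyz":[0,0,0],"spin":-1}
    - {"xyz":[0,0,0],"spin":-1}
    - {"xyz":[0,0,0],"spin":-0.71}
    - {"xyz":[0.1,0,0],"spin":0}
    - {"xyz":[0,0,0.2],"spin":0}
    - {"xyz":[0,0,0.2],"spin":0}
    - {"xyz":[0,0,0.15],"spin":0}
    - {"xyz":[0,0,0.09],"spin":0}
    - {"xyz":[0,0,0.03],"spin":0}
    - {"xyz":[0,0,0],"spin":0}

```text
time: 19.2
tool_pos: [398.3, 158.3, 3.7]
tcp_rot: [3.141, 0.0, 1.57]
contact_force: [0.0, 0.9, 0.2]
grip_width: 92.1
finger_force: 0.0
```

Call:
jog_arm:
  targets:
    - {"xyz":[0,0,0],"spin":0}
    - {"xyz":[0,0,0],"spin":0}
    - {"xyz":[0,0,0],"spin":0}
    - {"xyz":[0,0,0],"spin":0}
    - {"xyz":[0,0,0],"spin":0}
    - {"xyz":[0,0,0],"spin":0}
    - {"xyz":[0,0,-0.1],"spin":0}
    - {"xyz":[0,0,-0.3],"spin":0}
    - {"xyz":[0,0,-0.5],"spin":0}
    - {"xyz":[0,0,-0.5],"spin":0}
  gripper: 25

```text
time: 20.45
tool_pos: [397.8, 158.2, 117.1]
tcp_rot: [-3.141, 0.0, 1.571]
contact_force: [1.2, -0.8, -0.5]
grip_width: 30.9
finger_force: 30.0
```

Run:
```python
from h import *
a=bot.capture('side')[110:310,150:400]
cv2.imwrite('pics/s5.png',cv2.resize(a,None,fx=2.5,fy=2.5)); o=bot.get_obs();print(o['tool_pos'],o['contact_force'])
```

```text
[400.48356955 158.87561087 121.56157004] [3.242378   1.6025819  3.85383771]
```

View pics/s5.png

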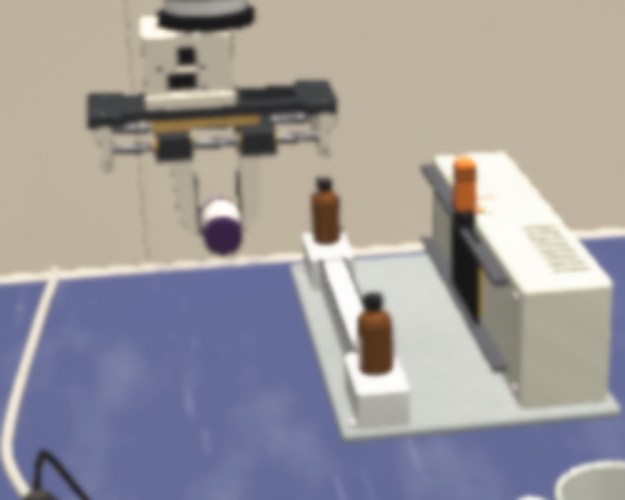

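The bottle is firmly gripped at (220,225) in the crop and is still roughly horizontal. I'll carry it over the −y end of the light box and use that edge to lever the cap up.

Call:
jog_arm:
  targets:
    - {"xyz":[0,0,-0.43],"spin":0}
    - {"xyz":[-0.316,0.436,0],"spin":0}
    - {"xyz":[-0.316,0.436,0],"spin":0}
    - {"xyz":[-0.316,0.436,0],"spin":0}
    - {"xyz":[-0.316,0.436,0],"spin":0}
    - {"xyz":[-0.316,0.436,0],"spin":0}
    - {"xyz":[-0.316,0.436,0],"spin":0}
    - {"xyz":[-0.316,0.434,0],"spin":0}
    - {"xyz":[0,0,0],"spin":0}
    - {"xyz":[0,0,0],"spin":0}

```text
time: 21.75
tool_pos: [641.3, -18.3, 149.6]
tcp_rot: [-3.14, -0.0, 1.571]
contact_force: [-0.5, -0.8, -1.1]
grip_width: 30.9
finger_force: 30.0
```

```bash
cat > b.py <<'E'
from h import *
def purple():
    im=bot.capture('side'); o=bot.get_obs(); t=o['tool_pos']
    hsv=cv2.cvtColor(im,cv2.COLOR_BGR2HSV); m=cv2.inRange(hsv,(125,60,20),(165,255,130)); k=np.zeros_like(m);k[100:330,220:480]=m[100:330,220:480]
    N,_,st,c=cv2.connectedComponentsWithStats(k)
    for i in range(1,N):
        if st[i,4]>15: print(st[i],c[i].round(1))
    print(t.round(1),o['contact_force'].round(1))
    for a in (0,.2,.4,.8,1.2,1.57): print(a,proj('side',[t[0],t[1]-45*np.cos(a),t[2]+12.3-45*np.sin(a)]).round(1))
    return im
E
python3 -c "
from b import *
im=purple(); cv2.imwrite('pics/s6.png',cv2.resize(im[100:280,280:440],None,fx=3,fy=3))"
```

```text
[379 202  18  16 215] [387.7 209.6]
[641.2 -18.  149.9] [0.1 0.5 0.4]
0 [387.2 208.7]
0.2 [386.9 213.5]
0.4 [386.3 217.6]
0.8 [384.4 223.4]
1.2 [381.8 225.4]
1.57 [379.3 223.6]
```

View pics/s6.png

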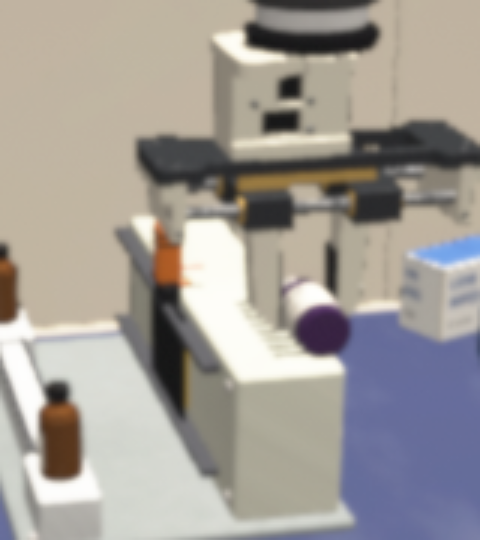

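The gripper holds the bottle horizontal over the box's −y end, with the base disc at (322,329) in the crop. Next I lower it so the edge lifts the cap.

Call:
jog_arm:
  targets:
    - {"xyz":[0,0,0.25],"spin":0}
    - {"xyz":[0,0,0.25],"spin":0}
    - {"xyz":[0,0,0.05],"spin":0}
    - {"xyz":[0,0,0.05],"spin":0}
    - {"xyz":[0,0,0.05],"spin":0}
    - {"xyz":[0,0,0.05],"spin":0}
    - {"xyz":[0,0,0.05],"spin":0}
    - {"xyz":[0,0,0.05],"spin":0}
    - {"xyz":[0,0,0.05],"spin":0}
    - {"xyz":[0,0,0.02],"spin":0}

```text
time: 23.05
tool_pos: [643.3, -18.8, 82.6]
tcp_rot: [3.138, 0.001, 1.571]
contact_force: [0.3, -2.5, 5.4]
grip_width: 30.9
finger_force: 30.0
```

```bash
python3 -c "
from b import *
purple()"
```

```text
[375 227  15   8  78] [381.2 230.4]
[378 252  16   8  99] [385.4 255.7]
[643.2 -18.8  82.5] [-0.  -2.8  4.4]
0 [387.2 245.1]
0.2 [386.9 249.5]
0.4 [386.4 253.4]
0.8 [384.5 258.6]
1.2 [382.  259.9]
1.57 [379.5 257.8]
```

Call:
jog_arm:
  targets:
    - {"xyz":[0.02,0,0],"spin":0}
    - {"xyz":[0.02,0,0],"spin":0}
    - {"xyz":[0.02,0,0],"spin":0}
    - {"xyz":[0.02,0,0],"spin":0}
    - {"xyz":[0.02,0,0],"spin":0}
    - {"xyz":[0,0,0],"spin":0}
    - {"xyz":[0,0,0],"spin":0}
    - {"xyz":[0,0,0],"spin":0}
    - {"xyz":[0,0,0],"spin":0}
    - {"xyz":[0,0,0],"spin":0}

```text
time: 24.35
tool_pos: [642.5, -12.5, 81.3]
tcp_rot: [3.14, 0.003, 1.571]
contact_force: [-0.6, -8.1, 2.1]
grip_width: 30.9
finger_force: 30.0
```

```bash
python3 -c "
from b import *
im=purple(); cv2.imwrite('pics/s7.png',cv2.resize(im[160:290,320:440],None,fx=4,fy=4))"
```

```text
[373 226  16  10  99] [380.2 230.6]
[376 254  15   6  64] [383.2 256.2]
[642.5 -12.5  81.3] [ 0.1 -8.5  1.2]
0 [385.8 244.3]
0.2 [385.5 248.8]
0.4 [384.9 252.6]
0.8 [383.1 257.8]
1.2 [380.6 259.1]
1.57 [378.1 257. ]
```

```bash
python3 -c "
from h import *
t=[642.5,-12.5,81.3+12.3]
for f in (.8,1,1.2,1.35,1.5,1.57):
    print(f,*[proj('side',[t[0],t[1]+s*np.cos(f)-16*np.sin(f),t[2]+s*np.sin(f)+16*np.cos(f)]).round(1) for s in (13,-41)])
"
```

```text
0.8 [379.4 224.6] [384.7 252.6]
1 [380.  225.9] [383.8 255.5]
1.2 [380.6 227.5] [382.8 257.4]
1.35 [381.  228.9] [382.  258.3]
1.5 [381.3 230.5] [381.  258.6]
1.57 [381.4 231.2] [380.6 258.6]
```

Call:
jog_arm:
  targets:
    - {"xyz":[0.015,0,0],"spin":0}
    - {"xyz":[0.015,0,0],"spin":0}
    - {"xyz":[0.015,0,0],"spin":0}
    - {"xyz":[0,0,0],"spin":0}
    - {"xyz":[0,0,0],"spin":0}
    - {"xyz":[0,0,0],"spin":0}
    - {"xyz":[0,0,0],"spin":0}
    - {"xyz":[0,0,0],"spin":0}
    - {"xyz":[0,0,0],"spin":0}
    - {"xyz":[0,0,0],"spin":0}

```text
time: 25.65
tool_pos: [642.4, -9.4, 81.0]
tcp_rot: [3.141, 0.004, 1.571]
contact_force: [0.0, -9.7, 0.8]
grip_width: 30.9
finger_force: 30.0
```

```bash
python3 -c "
from b import *
im=purple()"
```

```text
[373 226  16  10 109] [379.7 230.6]
[375 255  15   4  47] [381.9 256.4]
[642.4  -9.4  81.1] [ 0.5 -9.5  0.5]
0 [385.2 243.7]
0.2 [384.9 248.2]
0.4 [384.4 252. ]
0.8 [382.5 257.1]
1.2 [380.1 258.5]
1.57 [377.6 256.4]
```

Call:
jog_arm:
  targets:
    - {"xyz":[0.015,0,0],"spin":0}
    - {"xyz":[0.015,0,0],"spin":0}
    - {"xyz":[0.015,0,0],"spin":0}
    - {"xyz":[0.005,0,0],"spin":0}
    - {"xyz":[0,0,0],"spin":0}
    - {"xyz":[0,0,0],"spin":0}
    - {"xyz":[0,0,0],"spin":0}
    - {"xyz":[0,0,0],"spin":0}
    - {"xyz":[0,0,0],"spin":0}
    - {"xyz":[0,0,0],"spin":0}

```text
time: 26.95
tool_pos: [642.3, -7.1, 80.6]
tcp_rot: [3.141, 0.006, 1.57]
contact_force: [0.4, -15.9, -0.8]
grip_width: 31.1
finger_force: 30.0
```

```bash
python3 -c "
from b import *
im=purple();cv2.imwrite('pics/s8.png',cv2.resize(im[140:290,320:460],None,fx=4,fy=4,interpolation=2))"
```

```text
[373 226  15  10 119] [379.7 230.7]
[375 255  14   3  33] [382.  256.2]
[642.3  -7.1  80.6] [  0.8 -15.7  -1.5]
0 [384.8 243.4]
0.2 [384.5 247.9]
0.4 [383.9 251.7]
0.8 [382.1 256.8]
1.2 [379.7 258.2]
1.57 [377.2 256.1]
```

View pics/s8.png

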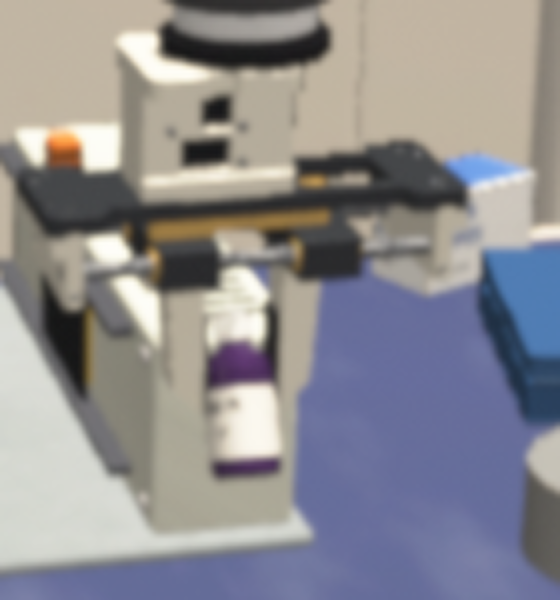

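The picture shows the bottle nearly upright in the fingers: cap at (238,325), base at (247,465), against the box end. Any small lean left should settle on the flat base. Next I carry it to the lane at bench y ≈ −60, which keeps the palm clear of the knob.

Call:
jog_arm:
  targets:
    - {"xyz":[-0.1,0,0],"spin":0}
    - {"xyz":[-0.125,0,-0.2],"spin":0}
    - {"xyz":[0,0,-0.35],"spin":0}
    - {"xyz":[0,0,-0.325],"spin":0}
    - {"xyz":[0.34,-0.35,0],"spin":0}
    - {"xyz":[0.34,-0.35,0],"spin":0}
    - {"xyz":[0.34,-0.35,0],"spin":0}
    - {"xyz":[0.34,-0.35,0],"spin":0}
    - {"xyz":[0.34,-0.35,0],"spin":0}
    - {"xyz":[0,0,0],"spin":0}

```text
time: 28.25
tool_pos: [500.6, 116.7, 151.7]
tcp_rot: [3.141, -0.001, 1.574]
contact_force: [0.6, -1.2, 0.6]
grip_width: 31.0
finger_force: 30.0
```

Run:
```python
from b import *
purple()
t=bot.get_obs()['tool_pos']+[0,0,12.3]
for f in (1.2,1.35,1.57):
    print(f,*[proj('side',[t[0],t[1]+s*np.cos(f)-16*np.sin(f),t[2]+s*np.sin(f)+16*np.cos(f)]).round(1) for s in (18,13,-41,-45)])
```

```text
[284 174  16   9  88] [291.1 178. ]
[286 201  14   4  44] [292.7 202.3]
[502.  115.8 151.7] [-0.3  0.1 -0.1]
0 [294.6 189. ]
0.2 [294.7 193.4]
0.4 [294.6 197.3]
0.8 [294.  202.9]
1.2 [293. 205.]
1.57 [291.8 203.6]
1.2 [291.4 171.7] [291.6 174.3] [293.9 202.6] [294.  204.7]
1.35 [291.7 173. ] [291.8 175.6] [293.5 203.7] [293.7 205.8]
1.57 [292.  175.2] [292.1 177.7] [292.9 204.4] [293.  206.4]
```

Call:
jog_arm:
  targets:
    - {"xyz":[0,0,0.3],"spin":0}
    - {"xyz":[0,0,0.3],"spin":0}
    - {"xyz":[0,0,0.2],"spin":0}
    - {"xyz":[0,0,0.1],"spin":0}
    - {"xyz":[0,0,0.025],"spin":0}
    - {"xyz":[0,0,0.025],"spin":0}
    - {"xyz":[0,0,0.01],"spin":0}
    - {"xyz":[0,0,0],"spin":0}
    - {"xyz":[0,0,0],"spin":0}
    - {"xyz":[0,0,0],"spin":0}

```text
time: 29.55
tool_pos: [502.2, 115.0, 73.7]
tcp_rot: [3.141, 0.0, 1.571]
contact_force: [-0.2, -0.7, -1.1]
grip_width: 30.9
finger_force: 30.0
```

Call:
jog_arm:
  targets:
    - {"xyz":[0,0,0.012],"spin":0}
    - {"xyz":[0,0,0.012],"spin":0}
    - {"xyz":[0,0,0.012],"spin":0}
    - {"xyz":[0,0,0],"spin":0}
    - {"xyz":[0,0,0],"spin":0}
    - {"xyz":[0,0,0],"spin":0}
    - {"xyz":[0,0,0],"spin":0}
    - {"xyz":[0,0,0],"spin":0}
    - {"xyz":[0,0,0],"spin":0}
    - {"xyz":[0,0,0],"spin":0}

```text
time: 30.8
tool_pos: [502.2, 114.9, 70.7]
tcp_rot: [3.142, 0.0, 1.571]
contact_force: [0.9, 1.0, 0.2]
grip_width: 31.2
finger_force: 30.0
```

Call:
jog_arm:
  targets:
    - {"xyz":[0,0,0.012],"spin":0}
    - {"xyz":[0,0,0.012],"spin":0}
    - {"xyz":[0,0,0.012],"spin":0}
    - {"xyz":[0,0,0.012],"spin":0}
    - {"xyz":[0,0,0],"spin":0}
    - {"xyz":[0,0,0],"spin":0}
    - {"xyz":[0,0,0],"spin":0}
    - {"xyz":[0,0,0],"spin":0}
    - {"xyz":[0,0,0],"spin":0}
    - {"xyz":[0,0,0],"spin":0}

```text
time: 32.05
tool_pos: [502.8, 115.7, 69.0]
tcp_rot: [3.139, -0.001, 1.571]
contact_force: [-4.4, 3.8, 17.7]
grip_width: 30.9
finger_force: 30.0
```

Run:
```python
from b import *
purple()
b=[502,115,40]
print([proj('side',[502,99,40+s]).round(1) for s in (63,58,4,0)])
```

```text
[287 214  15   9  89] [293.6 218.4]
[502.8 115.7  69. ] [-4.5  3.7 17.5]
0 [296.2 230. ]
0.2 [296.2 234.1]
0.4 [296.1 237.7]
0.8 [295.5 242.6]
1.2 [294.5 244.1]
1.57 [293.4 242.3]
[array([293.3, 214.3]), array([293.3, 216.7]), array([294.1, 242.1]), array([294.2, 243.9])]
```

Call:
jog_arm:
  targets:
    - {"xyz":[0,0,-0.02],"spin":0}
    - {"xyz":[0,0,0],"spin":0}
    - {"xyz":[0,0,0],"spin":0}
    - {"xyz":[0,0,0],"spin":0}
    - {"xyz":[0,0,0],"spin":0}
    - {"xyz":[0,0,-0.1],"spin":0}
    - {"xyz":[0,0,-0.2],"spin":0}
    - {"xyz":[0,0,-0.3],"spin":0}
    - {"xyz":[0,0,-0.4],"spin":0}
    - {"xyz":[0,0,-0.2],"spin":0}
  gripper: 100

```text
time: 33.35
tool_pos: [502.9, 115.0, 166.8]
tcp_rot: [3.139, -0.0, 1.571]
contact_force: [0.6, -0.4, 0.1]
grip_width: 91.8
finger_force: 0.0
```

Run:
```python
from b import *
im=purple()
t=bot.capture('top'); h=cv2.cvtColor(t,cv2.COLOR_BGR2HSV)
a=cv2.resize(im[150:290,240:360],(360,420)); b=cv2.resize(t[190:290,170:340],(425,250)); b=cv2.copyMakeBorder(b,0,170,0,0,0)
cv2.imwrite('pics/s9.png',np.hstack([a,b]))
print(proj('side',[502,115,115]),proj('side',[502,115,104]),proj('top',[502,115,115]))
```

```text
[288 231   8  12  51] [290.7 235.7]
[503.6 115.1 168.3] [ 1.  -0.2  2.1]
0 [295.3 180.6]
0.2 [295.3 185. ]
0.4 [295.2 189. ]
0.8 [294.6 194.7]
1.2 [293.6 196.9]
1.57 [292.4 195.7]
[291.88385123 205.69138604] [292.04804808 210.9465108 ] [270.80147473 251.62536363]
```

View pics/s9.png

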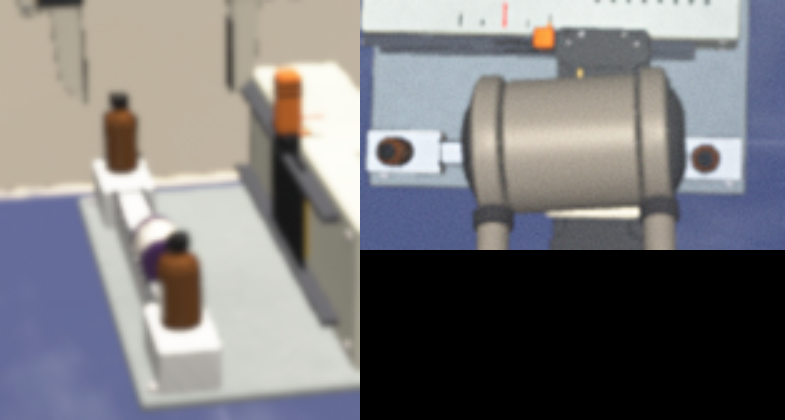

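This is a setback: the last picture shows the bottle has fallen over on the lane, purple at about (150,260) in the left crop, partly hidden by the right amber's cap. Both ambers are still standing and the shutter is shut. I've also overrun the picture limit: this was the 11th view and 10 were allowed. From here I'll measure numerically only.

Run:
```python
from h import *
im=bot.capture('side'); cv2.imwrite('pics/s10.png',im); h=cv2.cvtColor(im,cv2.COLOR_BGR2HSV)
def cl(p):
    H,S,V=map(int,p)
    if V<55: return '#'
    if S<45 and V>150: return 'W'
    if 120<=H<=170 and S>50 and V<140: return 'P'
    if (H<20 or H>170) and S>90: return 'A'
    if 100<=H<=125 and S>80: return '.'
    return '-'
for v in range(212,270): print(v,''.join(cl(h[v,u]) for u in range(276,320)))
for n,y in (('128',128),('102',102),('140',140),('203',203)): print(n,proj('side',[502,y,53]).round(1))
e,d=ray('side',351.7,221.7); print('rail',e+d*(592-e[0])/d[0])
print(bot.get_obs()['time'])
```

```text
212 WWWWWWWWWWWWWWWWWWWWWWWWWWWWWWWWWWWWWWWWWWWW
213 WWWWWWWWWWWWWWWWWWWWWWWWWWWWWWWWWWWWWWWWWWWW
214 WWWWWWWWWWWWWWWWWWWWWWWWWWWWWWWWWWWWWWWWWWWW
215 WW-WWWWWWWWWWWWWWWWWWWWWWWWWWWWWWWWWWWWWWWWW
216 WW-WWWWWWWWWWWWWWWWWWWWWWWWWWWWWWWWWWWWWWWWW
217 WW-WWWWWWWWWWWWWWWWWWWWWWWWWWWWWWWWWWWWWWWWW
218 WW--WWWWWWWWWWWWWWWWWWWWWWWWWWWWWWWWWWWWWWWW
219 WW--WWWWWWWWWWWWWWWWWWWWWWWWWWWWWWWWWWWWWWWW
220 WW--WWWWWWWWWWWWWWWWWWWWWWWWWWWWWWWWWWWWWWWW
221 WW---WWWWWWWWWWWWWWWWWWWWWWWWWWWWWWWWWWWWWWW
222 WW---WWWWWWWWWWWWWWWWWWWWWWWWWWWWWWWWWWWWWWW
223 WW---WWWWWWWWWWWWWWWWWWWWWWWWWWWWWWWWWWWWWWW
224 WW----WWWWWWWWWWWWWWWWWWWWWWWWWWWWWWWWWWWWWW
225 WWW---WWWWWWWWWWWWWWWWWWWWWWWWWWWWWWWWWWWWWW
226 WWW----WWWWWWWWWWWWWWWWWWWWWWWWWWWWWWWWWWWWW
227 WWWW-----WWWWWWWWWWWWW----WWWWWWWWWWWWWWWWWW
228 WWWW-----WWWWWWWWWWWW------WWWWWWWWWWWWWWWWW
229 WWWW-----WWWWWWWWWW---###--WWWWWWWWWWWWWWWWW
230 WWWWW----WWWWWWWW---######-WWWWWWWWWWWWWWWWW
231 WWWWW----WWWWW-PPPPP######--WWWWWWWWWWWWWWWW
232 WWWWW----WWWW-PPPPP#######-WWWWWWWWWWWWWWWWW
233 WWWWWW----W--PPPPPPP-####--WWWWWWWWWWWWWWWWW
234 WWWWWW------PPPPPP
[... 1164 characters left out ...]
WWWWWWWWWWWWW-AAAAAAAA--WWWWWWWWWWWWWW
259 .--WWWWWWWWWWWWWWWWW--------WWWWWWWWWWWWWWWW
260 .--WWWWWWWWWWWWWWWWWWWWWWWWWWWWWWWWWWWWWWWWW
261 ..--WWWWWWWWWWWWWWWWWWWWWWWWWWWWWWWWWWWWWWWW
262 ..--WWWWWWWWW-WWWWWWWWWWWWWWWWWWWWWWWWWWWWWW
263 ...-WWWWWWWWW-WWWWWWWWWWWWWWWWWWWWWWWWWWWWWW
264 ...--WWWWWWWW--WWWWWWWWWWWWWWWWWWWWWWWWWWWWW
265 ...--WWWWWWWW--WWWWWWWWWWWWWWWWWWWWWWWWWWWWW
266 ...--WWWWWWWW--WWWWWWWWWWWWWWWWWWWWWWWWWWWWW
267 ....--WWWWWWW---WWWWWWWWWWWWWWWWWWWWWWWWWWWW
268 ....--WWWWWWWW--WWWWWWWWWWWWWWWWWWWWWWWWWWWW
269 ....--WWWWWWWW---WWWWWWWWWWWWWWWWWWWWWWWWWWW
128 [291.8 232.4]
102 [293.8 237.3]
140 [291.  230.2]
203 [286.7 219.1]
rail [592.         -10.85415384 122.45441926]
33.5
```

Run:
```python
from h import *
for y in (90,102,112,120): print(y,*[proj('side',[502+a,y,z]).round(1) for a,z in ((-16,53),(0,69),(0,37),(0,53),(-9,53),(0,62))])
im=cv2.imread('pics/s10.png')
for v in (228,230,232,234,236,238,240,242): print(v,[tuple(int(q) for q in im[v,u]) for u in range(284,294)])
P=lambda x,y,z:plane('top',x/4.4+160-.4,y/4.4+162-.4,z).round(0)
print(P(635,225,12),P(635,205,108))
```

```text
90 [286.6 240.4] [294.4 232.2] [294.9 247.1] [294.7 239.7] [290.1 240.1] [294.5 235.5]
102 [285.8 238. ] [293.5 229.9] [294.  244.7] [293.8 237.3] [289.3 237.7] [293.6 233.1]
112 [285.1 236.1] [292.8 228. ] [293.2 242.7] [293.  235.4] [288.5 235.8] [292.9 231.2]
120 [284.5 234.5] [292.2 226.5] [292.7 241.2] [292.4 233.9] [288.  234.3] [292.3 229.7]
228 [(117, 116, 124), (142, 148, 158), (174, 186, 196), (207, 222, 228), (229, 239, 244), (239, 248, 251), (245, 251, 253), (246, 252, 253), (246, 251, 253), (243, 249, 252)]
230 [(120, 125, 132), (143, 153, 161), (170, 183, 193), (194, 208, 219), (211, 223, 231), (211, 221, 230), (194, 199, 215), (174, 171, 188), (158, 147, 166), (142, 126, 146)]
232 [(130, 136, 142), (141, 150, 157), (155, 164, 174), (159, 166, 178), (147, 147, 160), (122, 110, 127), (102, 75, 97), (93, 55, 81), (90, 49, 77), (82, 44, 71)]
234 [(125, 130, 133), (127, 132, 139), (121, 122, 131), (104, 95, 108), (89, 67, 84), (79, 48, 70), (74, 41, 63), (70, 38, 60), (66, 38, 61), (60, 43, 70)]
236 [(131, 136, 139), (132, 136, 141), (111, 110, 117), (86, 71, 84), (73, 47, 65), (69, 38, 59), (66, 35, 57), (62, 37, 59), (54, 44, 71), (44, 56, 93)]
238 [(126, 130, 132), (116, 117, 121), (104, 101, 106), (86, 74, 84), (71, 48, 64), (65, 37, 57), (64, 36, 57), (59, 38, 62), (46, 46, 74), (35, 54, 89)]
240 [(137, 142, 143), (123, 127, 129), (111, 112, 115), (91, 85, 91), (74, 57, 69), (66, 40, 58), (65, 37, 57), (58, 38, 60), (44, 44, 71), (32, 50, 81)]
242 [(152, 158, 157), (131, 136, 137), (122, 126, 128), (111, 112, 115), (89, 84, 89), (74, 58, 69), (72, 50, 65), (66, 51, 68), (55, 54, 74), (41, 54, 77)]
[599.  45.  12.] [601.  44. 108.]
```

Call:
jog_arm:
  targets:
    - {"xyz":[0,0,0.06],"spin":1}
    - {"xyz":[0,0,0.06],"spin":1}
    - {"xyz":[0,0,0.06],"spin":1}
    - {"xyz":[0,0,0.06],"spin":1}
    - {"xyz":[0,0,0.06],"spin":1}
    - {"xyz":[0,0,0.06],"spin":1}
    - {"xyz":[0,0,0.06],"spin":1}
    - {"xyz":[0,0,0.06],"spin":1}
    - {"xyz":[0,0,0.06],"spin":1}
    - {"xyz":[0,0,0.06],"spin":1}

```text
time: 34.75
tool_pos: [501.5, 114.8, 115.2]
tcp_rot: [-3.141, 0.002, 0.567]
contact_force: [0.3, 0.3, -0.2]
grip_width: 91.7
finger_force: 0.0
```

Call:
jog_arm:
  targets:
    - {"xyz":[0,0,0.035],"spin":1}
    - {"xyz":[0,0,0.035],"spin":1}
    - {"xyz":[0,0,0.035],"spin":1}
    - {"xyz":[0,0,0.035],"spin":1}
    - {"xyz":[0,0,0.035],"spin":1}
    - {"xyz":[0,-0.15,0.035],"spin":0.71}
    - {"xyz":[0,-0.144,0.2],"spin":0}
    - {"xyz":[0,0,0.25],"spin":0}
    - {"xyz":[0,0,0.15],"spin":0}
    - {"xyz":[0,0,0.071],"spin":0}

```text
time: 36.0
tool_pos: [500.7, 138.4, 44.6]
tcp_rot: [3.141, 0.002, 0.001]
contact_force: [0.5, 0.4, -0.0]
grip_width: 92.0
finger_force: 0.0
```

Call:
jog_arm:
  targets:
    - {"xyz":[0,0,0],"spin":0}
    - {"xyz":[0,0,0],"spin":0}
    - {"xyz":[0,0,0],"spin":0}
    - {"xyz":[0,0,-0.6],"spin":0}
    - {"xyz":[0.43,0.361,-0.375],"spin":0}
    - {"xyz":[0.44,0.361,0],"spin":0}
    - {"xyz":[0.44,0.361,0],"spin":0}
    - {"xyz":[0.44,0.361,0],"spin":0}
    - {"xyz":[0,0,0.05],"spin":0}
    - {"xyz":[0,0,0.035],"spin":0}
  gripper: 60

```text
time: 37.25
tool_pos: [641.0, 22.5, 117.4]
tcp_rot: [3.141, -0.0, -0.0]
contact_force: [-1.6, -4.4, 10.8]
grip_width: 74.8
finger_force: 30.0
```

Call:
jog_arm:
  targets:
    - {"xyz":[0,0,-0.01],"spin":0}
    - {"xyz":[0,0,0],"spin":0}
    - {"xyz":[0,0,-0.375],"spin":-1}
    - {"xyz":[0,0,0],"spin":-1}
    - {"xyz":[0,0,0],"spin":-1}
    - {"xyz":[0,0,0],"spin":-1}
    - {"xyz":[0,0,0],"spin":-1}
    - {"xyz":[0,0,0],"spin":-1}
    - {"xyz":[0,0,0],"spin":-1}
    - {"xyz":[0,0,0],"spin":-1}
  gripper: 100

```text
time: 38.5
tool_pos: [640.8, 23.6, 148.0]
tcp_rot: [-3.141, 0.0, 0.804]
contact_force: [-0.1, 0.2, -0.1]
grip_width: 91.8
finger_force: 0.0
```

Call:
jog_arm:
  targets:
    - {"xyz":[0,0,0],"spin":-1}
    - {"xyz":[0,0,0],"spin":-1}
    - {"xyz":[0,0,0],"spin":-1}
    - {"xyz":[0,0,0],"spin":-1}
    - {"xyz":[0,0,0],"spin":-1}
    - {"xyz":[0,0,0],"spin":-1}
    - {"xyz":[0,0,0],"spin":-1}
    - {"xyz":[0,0,0.06],"spin":-0.71}
    - {"xyz":[0,0,0.23],"spin":0}
    - {"xyz":[0,0,0.165],"spin":0}

```text
time: 39.75
tool_pos: [640.7, 23.5, 110.9]
tcp_rot: [-3.141, -0.0, 1.571]
contact_force: [0.4, -0.4, 0.5]
grip_width: 91.5
finger_force: 0.0
```

Call:
jog_arm:
  targets:
    - {"xyz":[0,0,0],"spin":0}
    - {"xyz":[0,0,0],"spin":0}
    - {"xyz":[0,0,0],"spin":0}
    - {"xyz":[0,0,0],"spin":0}
    - {"xyz":[0,0,-0.15],"spin":0}
    - {"xyz":[-0.309,0,0],"spin":0}
    - {"xyz":[-0.309,0,0],"spin":0}
    - {"xyz":[0,0,0.175],"spin":0}
    - {"xyz":[0,0,0.088],"spin":0}
    - {"xyz":[0,0,0.088],"spin":0}
  gripper: 25

```text
time: 41.0
tool_pos: [642.2, -28.3, 96.9]
tcp_rot: [3.139, 0.002, 1.57]
contact_force: [-0.5, -3.4, 3.3]
grip_width: 29.6
finger_force: 30.0
```

Call:
jog_arm:
  targets:
    - {"xyz":[0,0,0.088],"spin":0}
    - {"xyz":[0,0,0.088],"spin":0}
    - {"xyz":[0,0,0.075],"spin":0}
    - {"xyz":[0.032,0,0],"spin":0}
    - {"xyz":[0.032,0,0],"spin":0}
    - {"xyz":[0.032,0,0],"spin":0}
    - {"xyz":[0.032,0,0],"spin":0}
    - {"xyz":[0.032,0,0],"spin":0}
    - {"xyz":[0.032,0,0],"spin":0}
    - {"xyz":[0.032,0,0],"spin":0}

```text
time: 42.25
tool_pos: [640.6, -17.6, 73.6]
tcp_rot: [-3.139, 0.012, 1.569]
contact_force: [-1.2, -37.2, -5.9]
grip_width: 31.0
finger_force: 30.0
```

Run:
```python
from b import *
purple()
t=bot.get_obs()['tool_pos']+[0,0,12.3]
for f in (1.,1.2,1.35,1.57):
    print(f,*[proj('side',[t[0],t[1]+s*np.cos(f)-16*np.sin(f),t[2]+s*np.sin(f)+16*np.cos(f)]).round(1) for s in (25,20,-34,-38)])
```

```text
[373 222  15  10 136] [379.6 226.6]
[640.6 -17.5  73.6] [ -0.7 -36.   -6.8]
0 [385.4 249.5]
0.2 [385.1 254. ]
0.4 [384.5 257.7]
0.8 [382.7 262.9]
1.2 [380.2 264.2]
1.57 [377.8 261.9]
1.0 [378.8 224.4] [379.2 227.1] [383.  256.8] [383.3 259. ]
1.2 [379.7 225.9] [379.9 228.7] [382.2 258.7] [382.3 260.9]
1.35 [380.4 227.4] [380.4 230.2] [381.5 259.6] [381.5 261.8]
1.57 [381.2 230.1] [381.1 232.7] [380.3 260.2] [380.2 262.1]
```

Call:
jog_arm:
  targets:
    - {"xyz":[0.02,0,0.02],"spin":0}
    - {"xyz":[0.02,0,0.02],"spin":0}
    - {"xyz":[0.02,0,0.02],"spin":0}
    - {"xyz":[0.02,0,0.02],"spin":0}
    - {"xyz":[0,0,0.02],"spin":0}
    - {"xyz":[0,0,0],"spin":0}
    - {"xyz":[-0.2,0,0],"spin":0}
    - {"xyz":[-0.2,0,-0.2],"spin":0}
    - {"xyz":[0,0,-0.4],"spin":0}
    - {"xyz":[0,0,-0.4],"spin":0}

```text
time: 43.55
tool_pos: [641.0, -33.7, 148.3]
tcp_rot: [-3.14, -0.001, 1.571]
contact_force: [-0.0, -0.6, -0.2]
grip_width: 31.4
finger_force: 30.0
```

Run:
```python
from b import *
purple()
t=bot.get_obs()['tool_pos']+[0,0,12.3]
for f in (1.,1.2,1.35,1.57):
    print(f,*[proj('side',[t[0],t[1]+s*np.cos(f)-16*np.sin(f),t[2]+s*np.sin(f)+16*np.cos(f)]).round(1) for s in (25,20,-34,-38)])
```

```text
[377 185  16  12 163] [384.3 190.8]
[643.2 -33.9 153.5] [ 2.1 -0.4  2.8]
0 [391.2 209.9]
0.2 [390.8 214.7]
0.4 [390.2 218.9]
0.8 [388.2 224.8]
1.2 [385.6 226.7]
1.57 [382.9 225. ]
1.0 [384.1 184.8] [384.5 187.6] [388.5 218.2] [388.8 220.5]
1.2 [385.1 186.2] [385.3 189.1] [387.6 220.4] [387.8 222.8]
1.35 [385.8 187.6] [385.9 190.5] [386.9 221.6] [387.  223.9]
1.57 [386.7 190.3] [386.6 193.1] [385.7 222.5] [385.6 224.6]
```

Run:
```python
from h import *
im=bot.capture('side'); cv2.imwrite('pics/s11.png',im); h=cv2.cvtColor(im,cv2.COLOR_BGR2HSV)
def cl(p):
    H,S,V=map(int,p)
    if V<45: return '#'
    if 115<=H<=172 and S>40 and V<150: return 'P'
    if S<45 and V>200: return 'W'
    if S<45 and V>160: return 'w'
    if S<45: return '-'
    if 100<=H<=125 and S>80: return '.'
    return '?'
for v in range(172,232): print(v,''.join(cl(h[v,u]) for u in range(362,412)))
o=bot.get_obs();print(o['tool_pos'],o['time'])
```

```text
172 ????-###########---WWWWWWWWWwww------????-#-------
173 ????-#########-#--wWWWWWWWWWWww-------??----------
174 ????#-####---#-----WWWWWWWWWWww-------------------
175 ???----------------wWWWWWWWWWww-----www----------w
176 --------------------wwWWWWwwwww-----wwwwwwwwwwwwww
177 ----------------ww-wwwwwwwwwwww-----wwwwwwwwwwwwww
178 ww-------------wwwwwwwwwwwwwwww----wwwwwwwwwwwwwww
179 ww---wwwwwwwwwwwwwwwwwwwwwwwwww----wwwwwwwwwwwwwww
180 ww---wwwwwwwwwwwww---wwwwwwwww-----wwwwwwwwwwwwwww
181 ww---wwwwwwwwwwww------------------wwwwwwwwwwwwwww
182 Ww---wwwwwwwww----PPPPPPPPPP-------wwwwwwwwwwwwwww
183 Ww---wwwwwwwww---PPPPPPPPPPPPPPP---wwwwwwwwwwwwwww
184 WWw---wwwwwwww--PPPPPPPPPPPPPPPP----wwwwwwwwwwwwww
185 WWw---wwwwwwww--PPPPPPPPPPPPPPPPP---wwwwwwwwwwwwww
186 WWW--wwwwwwwww--PPPPPPPPPPPPPPPPP---wwwwwwwwwwwwww
187 WWWw-wwwwwwwww--PPPPPPPPPPPPPPPPP---wwwwwwwwwwwwww
188 WWWw-wwwwwwwww--PPPPPPPPPPPPPPPPP---wwwwwwwwwwwwww
189 WWWw-wwwwwwwww--PPPPPPPPPPPPPPPPP---wwwwwwwwwwwwww
190 WWWw-wwwwwwwww--PPPPPPPPPPPPPPPPP---wwwwwwwwwwwwww
191 WWWw-wwwwwwwww--PPPPPPPPPPPPPPPPP---wwwwwwwwwwwwww

[... 1546 characters left out ...]
WWWWWWWWWWWWWWWWWWWWWWWWWWWWWw??................
221 WWWWWWWWWWWWWWWWWWWWWWWWWWWWWWWWw?................
222 WWWWWWWWWWWWWWWWWWWWWWWWWWWWWWWWw??...............
223 WWWWWWWWWWWWWWWWWWWWWWWWWWWWWWWWWw?...............
224 WWWWWWWWWWWWWWWWWWWWWWWWWWWWWWWWww?...............
225 WWWWWWWWWWWWWWWWWWWWWWWWWWWWWwwwww?...............
226 WWWWWWWWWWWWWWWWwwwwwwwwwwwwwwww-??...............
227 WWWwwwwwwwwwwwwwwwwwwwwwwwwwwwww-??...............
228 wwwwwwwwwwwwwwwwwwwwwwwwwwwwwwww-??...............
229 wwwwwwwwwwwwwwwwwwwwwwwwwwwwwwww-??...............
230 wwwwwwwwwwwwwwwwwwwwwwwwwwwwwwww-??.....??........
231 wwwwwwwwwwwwwwwwwwwwwwwwwwwwwwww-??.....??........
[643.30198543 -33.87743532 151.78575207] 43.65
```

Call:
jog_arm:
  targets:
    - {"xyz":[0.367,-0.35,0],"spin":0}
    - {"xyz":[0.367,-0.35,0],"spin":0}
    - {"xyz":[0.367,-0.35,0],"spin":0}
    - {"xyz":[0.367,-0.35,0],"spin":0}
    - {"xyz":[0.366,-0.35,0],"spin":0}
    - {"xyz":[0,0,0.3],"spin":0}
    - {"xyz":[0,0,0.35],"spin":0}
    - {"xyz":[0,0,0.25],"spin":0}
    - {"xyz":[0,0,0.12],"spin":0}
    - {"xyz":[0,0,0.06],"spin":0}

```text
time: 44.9
tool_pos: [501.0, 112.6, 60.5]
tcp_rot: [-3.141, -0.0, 1.571]
contact_force: [0.3, -0.7, 0.3]
grip_width: 31.1
finger_force: 30.0
```

Call:
jog_arm:
  targets:
    - {"xyz":[0,0,0.03],"spin":0}
    - {"xyz":[0,0,0.03],"spin":0}
    - {"xyz":[0,0,0.015],"spin":0}
    - {"xyz":[0,0,0.015],"spin":0}
    - {"xyz":[0,0,0.015],"spin":0}
    - {"xyz":[0,0,0.01],"spin":0}
    - {"xyz":[0,0,0],"spin":0}
    - {"xyz":[0,0,0],"spin":0}
    - {"xyz":[0,0,0],"spin":0}
    - {"xyz":[0,0,0],"spin":0}

```text
time: 46.15
tool_pos: [501.3, 112.5, 51.8]
tcp_rot: [3.142, 0.0, 1.571]
contact_force: [0.3, 0.5, -0.5]
grip_width: 31.4
finger_force: 30.0
```

Run:
```python
from h import *
im=bot.capture('side'); cv2.imwrite('pics/s12.png',im); h=cv2.cvtColor(im,cv2.COLOR_BGR2HSV)
def cl(p):
    H,S,V=map(int,p)
    if V<45: return '#'
    if 115<=H<=172 and S>40 and V<150: return 'P'
    if (H<20 or H>170) and S>90: return 'A'
    if S<45 and V>200: return 'W'
    if S<45 and V>160: return 'w'
    if S<45: return '-'
    return '?'
for v in range(200,246): print(v,''.join(cl(h[v,u]) for u in range(276,312)))
o=bot.get_obs();print(o['tool_pos'],o['time'])
print([proj('side',[502,112-16,40+s]).round(1) for s in (63,58,4,0)])
```

```text
200 ---------?-wwwwwwwwwwww----???------
201 ------------wwwwwwwwww-----???------
202 -------------wwwwwwwww-----???--####
203 --------??-----------------???-#####
204 -######-??-----------------???-#####
205 #######-?--wwWWWWWWWw--ww--???-###--
206 #######---wWWWWWWWWWWwwww--??-------
207 #######--wWWWWWWWWWWWWwwww----------
208 ---------wWWWWWWWWWWWWWWWw---------w
209 ---------wWWWWwWWWWwWWWWWwww-----wwW
210 --------wWWWWwwwwwwwWWWWWwwwwwwwwwwW
211 -------wWWWWWwwwwwwwwWWWwwwwwwwwwwww
212 wwwwwwwwWWWWwwwwwwwwwwww---wwwwwwwww
213 wwwwwwwwWWWw---------P-----wwwwwwwww
214 wwwwwwwwwww-PPP--PPPPPP----wwwwwwwwW
215 wwwwwwwwww-PPPPPPPPPPPPP----wwwwwwwW
216 wwwwwwww---PPPPPPPPPPPPPP---wwwwwwwW
217 wwwwwwww--PPPPPPPPPPPPPPP---wwwwwwwW
218 wwwwwwww--PPPPPPPPPPPPPPP---wwwwwwwW
219 wwwwwwww--PPPPPPPPPPPPPPP---wwwwwwwW
220 wwwwwwww--PPPPPPPPPPPPPPP---wwwwwwwW
221 wwwwwwww--PPPPPPPPPPPPPPP---wwwwwwwW
222 wwwwwwww--PPPPPPPPPPPPPPP---wwwwwwwW
223 -wwwwwww---PPPPPPPPPPP------wwwwwwwW
224 -wwwwwww--------P-----------wwwwwwwW
225 wwwwwwww---------------w----wwwwwwwW
226 wwwwwwww------wwwwww--------ww
[... 224 characters left out ...]
w---wwwwwww--#####?-wwwwwWWW
233 Wwwwwwwww---wwwwwww???##AA???wwwWWWW
234 WWwwwwwww---wwwwww??AAAAAAAA??wwWWWW
235 WWWwwwwww---wwwww??AAAAAAAAAA?wWWWWW
236 WWWWwwwww--wwwww??AAAAAAAAAAA?wWWWWW
237 WWWWWwww---wwwww?AAAAAAAAAAAAA?wWWWW
238 WWWWWWww----wwww?AAAAAAAAAAAAA?wWWWW
239 WWWWWWww------w-?AAAAAAAAAAAAA?wWWWW
240 WWWWWWww--------?AAAAAAAAAAAAA?wWWWW
241 WWWWWWWw----PP-P?AAAAAAAAAAAAA?wWWWW
242 WWWWWWWw----PP--?AAAAAAAAAAAAA?wwWWW
243 WWWWWWWww--------?AAAAAAAAAAAA?wwWWW
244 WWWWWWWWw-----wWw-?AAAAAAAAAAA?wwWWW
245 wWWWWWWWw-----wWw-?AAAAAAAAAAA?wwWWW
[501.29936413 112.44099442  51.85701284] 46.2
[array([293.5, 214.8]), array([293.6, 217.2]), array([294.3, 242.7]), array([294.4, 244.5])]
```

Call:
jog_arm:
  targets:
    - {"xyz":[0,0,0.01],"spin":0}
    - {"xyz":[0,0,0.01],"spin":0}
    - {"xyz":[0,0,0.005],"spin":0}
    - {"xyz":[0,0,0.005],"spin":0}
    - {"xyz":[0,0,0.005],"spin":0}
    - {"xyz":[0,0,0],"spin":0}
    - {"xyz":[0,0,0],"spin":0}
    - {"xyz":[0,0,0],"spin":0}
    - {"xyz":[0,0,0],"spin":0}
    - {"xyz":[0,0,0],"spin":0}

```text
time: 47.45
tool_pos: [501.5, 112.5, 51.0]
tcp_rot: [3.14, 0.0, 1.571]
contact_force: [-5.1, -0.5, 19.3]
grip_width: 31.3
finger_force: 30.0
```

Call:
jog_arm:
  targets:
    - {"xyz":[0,0,-0.02],"spin":0}
    - {"xyz":[0,0,0],"spin":0}
    - {"xyz":[0,0,0],"spin":0}
    - {"xyz":[0,0,0],"spin":0}
    - {"xyz":[0,0,-0.25],"spin":0}
    - {"xyz":[0,0,-0.7],"spin":0}
    - {"xyz":[0,0,-0.75],"spin":0}
    - {"xyz":[0.26,0.413,0],"spin":0}
    - {"xyz":[0.26,0.413,0],"spin":0}
    - {"xyz":[0.26,0.413,0],"spin":0}
  gripper: 100

```text
time: 48.7
tool_pos: [601.3, 175.5, 186.6]
tcp_rot: [3.141, 0.0, 1.571]
contact_force: [0.6, -0.3, -0.3]
grip_width: 91.6
finger_force: 0.0
```

Run:
```python
from h import *
im=bot.capture('side'); cv2.imwrite('pics/s13.png',im); h=cv2.cvtColor(im,cv2.COLOR_BGR2HSV)
m=cv2.inRange(h,(115,40,45),(172,255,150)); k=np.zeros_like(m);k[195:250,276:312]=m[195:250,276:312]
N,_,st,c=cv2.connectedComponentsWithStats(k)
for i in range(1,N):
    if st[i,4]>5: print(st[i],c[i])
o=bot.get_obs();print(o['tool_pos'],o['time'])
```

```text
[287 214  13  11 126] [292.97619048 218.79365079]
[604.37344594 177.62302777 185.86585846] 48.75
```

The bottle is standing: its shoulder band is at rows 214–224, as expected for upright. Now the knob.

Call:
jog_arm:
  targets:
    - {"xyz":[0,0,0],"spin":0}
    - {"xyz":[0,0,0],"spin":0}
    - {"xyz":[0,0,0.25],"spin":0}
    - {"xyz":[0,0,0.25],"spin":0}
    - {"xyz":[0,0,0.15],"spin":0}
    - {"xyz":[0,0,0.1],"spin":0}
    - {"xyz":[0,0,0.034],"spin":0}
    - {"xyz":[0,0,0],"spin":0}
    - {"xyz":[0,0,0],"spin":0}
    - {"xyz":[0,0,0],"spin":0}
  gripper: 60

```text
time: 50.0
tool_pos: [600.6, 174.9, 124.3]
tcp_rot: [3.141, -0.0, 1.571]
contact_force: [-0.1, 0.3, 0.3]
grip_width: 54.9
finger_force: 0.0
```

Call:
jog_arm:
  targets:
    - {"xyz":[0,0,0],"spin":0}
    - {"xyz":[0,0,0],"spin":0}
    - {"xyz":[0,0,0],"spin":0}
    - {"xyz":[0,0,0],"spin":0}
    - {"xyz":[0.1,0,0],"spin":0}
    - {"xyz":[0.1,0,0],"spin":0}
    - {"xyz":[0.1,0,0],"spin":0}
    - {"xyz":[0.1,0,0],"spin":0}
    - {"xyz":[0.1,0,0],"spin":0}
    - {"xyz":[0,0,0],"spin":0}
  gripper: 5

```text
time: 51.25
tool_pos: [601.1, 212.8, 123.9]
tcp_rot: [3.141, 0.004, 1.571]
contact_force: [3.0, -9.9, -0.1]
grip_width: 17.7
finger_force: 30.0
```

Run:
```python
from h import *
t=bot.capture('top'); o=bot.get_obs()
for n,im,box in(('top',t,(195,215,200,260)),):
    h=cv2.cvtColor(im,cv2.COLOR_BGR2HSV); m=cv2.inRange(h,(4,130,130),(20,255,255)); k=m[box[0]:box[1],box[2]:box[3]]
    N,_,st,c=cv2.connectedComponentsWithStats(k)
    for i in range(1,N):
        if st[i,4]>2: print(st[i]+[box[2],box[0],0,0,0],c[i]+[box[2],box[0]],plane('top',*(c[i]+[box[2],box[0]]),114))
print(o['tool_pos'],o['contact_force'],o['grip_width'],o['finger_force'],o['time'])
im=bot.capture('side'); h=cv2.cvtColor(im,cv2.COLOR_BGR2HSV);m=cv2.inRange(h,(4,130,130),(20,255,255)); m[:150]=0;m[215:]=0;m[:,:300]=0;m[:,380:]=0
N,_,st,c=cv2.connectedComponentsWithStats(m)
for i in range(1,N):
    if st[i,4]>3: print('side',st[i],c[i])
for y in (174,214): print(proj('side',[601,y,156]),proj('side',[601,y,114]))
```

```text
[601.11893716 212.57204984 123.8556569 ] [ 2.27241695 -9.54149437  0.73613286] 17.669581842436447 30.00047743320465 51.3
side [328 168   9  21 146] [332.44520548 177.92465753]
[334.97802371 173.44422903] [335.01819753 192.89538199]
[330.99783771 167.9304951 ] [331.0870101  186.90949965]
```

Call:
jog_arm:
  targets:
    - {"xyz":[0.015,0,0],"spin":0}
    - {"xyz":[0.01,0,0],"spin":0}
    - {"xyz":[0,0,0],"spin":0}
    - {"xyz":[0,0,0],"spin":0}
    - {"xyz":[0,0,0],"spin":0}
    - {"xyz":[0,0,0],"spin":0}
    - {"xyz":[0,0,0],"spin":0}
    - {"xyz":[0,0,0],"spin":0}
    - {"xyz":[0,0,0],"spin":0}
    - {"xyz":[0,0,0],"spin":0}

```text
time: 52.6
tool_pos: [601.1, 214.1, 123.9]
tcp_rot: [3.141, 0.004, 1.57]
contact_force: [1.6, -9.7, 0.8]
grip_width: 18.2
finger_force: 30.0
```

```bash
python3 -c "
from plant import bot
o=bot.get_obs();print(o['tool_pos'],o['contact_force'],o['time']);print(bot.close_job())"
```

```text
[601.13789372 214.12789561 123.91400683] [ 1.62392167 -9.73330799  0.83013208] 52.6
the job is handed in; nothing more can be done
None
```

I handed the job in at 52.6 s, but no verdict came back: the purple bottle was released and measured upright on its lane with the shutter still shut (it fell over on the first placing and was stood up again), and the gripper now holds the shutter at about 39 mm; I viewed 11 pictures, one over the limit of 10.

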